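Take the masking tape off its leaning stand

ROBOT

A 6-joint arm with a two-finger parallel gripper is mounted at the origin on a cart in front of the work surface, level with it; the furniture and walls round the work are solid. World frame = base frame: x ahead of the robot, y to its left, z up, the work surface at z = 0. Lengths are in m, angles in degrees, forces in N, time in s.
With the tool pointing down it reaches from about 0.35 to 0.875 m from the base axis. Payload 4.2 kg.
Tool frame: the origin (TCP) lies at the very end of the fingers, on their centre line; the grasp point (between the pads) lies 19 mm behind it; z points along the fingers, y is the line along which they close (so a half turn about z gives the same grasp; the last joint's range is limited). The gripper opens to 87 mm and grips with 3 to 60 N. Pads are 19 mm wide; open, the fingers measure 117 mm over their backs; the gripper's body (75 mm by 190 mm) begins 51 mm behind the grasp point.
Start: joints at [78.186, 22.042, 0.453, 0, -68.411, -14.817], TCP at [0.28, 0.559, 0.223] pointing down, gripper open.
Joint ranges: [-179.83, 179.83], [-69.29, 118.12], [-61.27, 80.66], [-181.25, 117.63], [-171.15, -9.14], [-177.46, 177.46]. Speed limits (degrees/s): [159.86, 159.86, 180, 180, 180, 180].

INTERFACE

Orientations are given as a 3x3 rotation matrix whose columns are the frame's x, y, z axes.
In Python, from workcell import env, read_camera, ticket gives the robot as it stands. The module is installed in compiled form; this text tells all that it offers.
- The arm moves only by the tool carry_out, never from a script. Its argument "rows" is a list of rows, each a list of 5 numbers: the closure, from -1 (fully open) to 1 (shut), then the shift along the tool's x, y, z in mm, then the turn about the tool's z in rad. A call has 1 to 20 rows; each row is the pose to reach, as a shift and turn from the pose commanded when the call began, along the tool's axes at that moment; what a row does not reach only later rows make up. A row lasts 1/8 s, in which the tool goes at most 62.5 mm and 10.7 degrees, less where a joint would pass 70% of its speed; a pose out of reach is approached as far as the arm can. A call with a gripper value outside its range is refused whole. The fingers move at their own pace and stop on an object; the grip force is fixed at half the most. Time passes only in rows, so rows that repeat a pose let the fingers close. It gives the time, the measured TCP pose, the force, the opening and the grip force at its end, in the units of the state.
- env.get_obs(): the state, without advancing time (a new reading comes with each control period).
- read_camera(name): name is "scene" or "top" or "wrist"; returns a dict with "frame" (384x512x3 uint8, red, green, blue), "range_z" (384x512 float32, m along the optical axis (not along the pixel's ray), 0 where there is no reading), "fx", "fy", "cx", "cy" (pixels), "k1" (the pictures are not rectified: a ray, as slopes to the right and down, at radius r is drawn at 1 + k1 r^2 times it, then the intrinsics apply), "extrinsics" (4x4, takes a point from camera to world coordinates); the wrist camera has in their place "mount" (4x4, takes a point from camera to tool coordinates, whose origin is the TCP and whose axes are the flange's). Camera axes: x right, y down, z forward; pixel columns grow to the right and rows downward; lengths in m; the calibration is good to about 2 mm. A picture is of the moment at which its call begins: read the wrist's pose just before it.
- ticket.close_job(): hands the job in; it is judged then, once.
The state is a dict: "t": time; "q": joint angles; "dq": joint speeds; "effort": joint torques, N m; "tcp_pos": TCP position; "eef_rot": TCP orientation; "contact_force": force on the tool from outside, world axes, zero at the start; "moment": the same for the moment, N m; "grip_width": finger opening in m; "gripper_force": force on a finger pad.
Only numpy, scipy, OpenCV 4.12 (cv2) and the standard library are available. Lean on these libraries where they do the work, as an engineer would, in place of code of your own. Each camera call takes 0.05 s, during which the arm holds its last target. There are 200 camera calls.

TASK

The bisque cups on the ware board are about to have their feet masked before glazing. Swing the keeper arm of the tape stand right aside, slide the roll of masking tape up off the leaning spindle, and set it down gently, lying flat and wholly on the ware board that carries the cups. Leave the cups, the test tile and the wooden stamp where they are.

Things in the scene. Friction and masses are not known exactly. Their poses are not given: they have to be found in the camera images.
- tape_stand: Heavy dark sheet-steel tape stand, fixed, 132 x 110 mm, on the table; origin under its middle on the table, z up. Wedge-shaped: its deck rises from its front edge (its -x side, turned roughly to the robot's right) at 30 degrees, so the spindle standing square on the deck leans 30 degrees towards the front.
- spindle: Fixed steel spindle of the stand, 22 mm diameter, tapered tip. Origin on its axis at the deck's top face; z outwards along the spindle (30 degrees from vertical), x up the deck, away from its front, y level. A black seat disc (72 mm diameter) fills z = 0 to 5 mm, the roll sits on it; the tip is at z = 47 mm. The keeper's post, 10 mm thick, stands parallel at x = 42 mm, y = 0.
- keeper (a joint): Angle (rad) of the keeper, a flat steel arm 14 mm wide, 3 mm thick, pivoted on its post (spindle frame x = 42, y = 0, underside z = 49.7 mm). At 0 it points to the frame's -x, over spindle and roll, and stops the roll coming off; it grows as the arm turns, parallel to the deck, to the frame's +y side; stop at 2.0. Stays where left (0.6 N at the knob); the roll passes above about 1.15.
- keeper_knob (a point): Middle of the black knob on the free end of the keeper arm: 16 mm diameter, standing up from the arm along the spindle's z, 57 mm from the pivot; its top is 8 mm beyond this point and the arm's upper face 16 mm below it.
- tape_roll: Plain beige roll of masking tape on a cardboard core, about 80 g: 62 mm outside diameter, 27 mm bore, 38 mm high. Origin at the centre of its lower face, z along its axis. It starts on the spindle, on the seat disc, with about 2 mm of play all round.
- roll_middle (a point): Centre of the roll, on its axis, 19 mm above its lower face.
- work_board: Brown hardboard ware board that carries two upturned cups and does not move, 325 mm (its x) by 285 mm (its y), 6 mm thick, flat on the table; origin at the centre of its underside. The half of it nearer the robot is clear. (A similar board with open jars farther back is not meant.)
- cup_buff: Buff bisque cup standing mouth down on the ware board, 62 mm wide, 58 mm high; origin at the centre of its foot, which is on top; z points down.
- cup_terra: Terracotta-toned bisque cup standing mouth down on the ware board, 56 mm wide, 58 mm high; origin at the centre of its foot, which is on top; z points down.
- tile: Glazed test tile lying on the ware board between the cups, 46 x 46 x 9 mm; origin at the centre of its underside.
- stamp: Wooden texture stamp with a turned handle standing on the table between stand and board, 42 x 42 x 56 mm; origin at the centre of its underside.
Not all that is in view belongs to the job. What is shaped like the tape_stand but pink or red is not meant.

How it is judged (in metres and radians):
On the way, in this order (a step that is already met when the one before it is completed fails the run):
1. the keeper arm is swung aside, clear of the roll (more than 1.1 rad) (value of joint keeper above 1.1 rad), for 0.1 s.
2. the roll is slid up along the spindle until it is off its tip (z of roll_middle in the frame of spindle above 0.068 m), for 0.1 s.
At the end, for the whole second after the job is handed in: The roll lies at rest, flat (within 7 degrees, either face down), on the ware board with the cups, its middle 21 to 29 mm above the board's underside and no more than 131 mm (along) and 111 mm (across) from the board's centre, so that all of it is on the board (x of roll_middle in the frame of work_board between -0.131 and 0.131 m and y of roll_middle in the frame of work_board between -0.111 and 0.111 m and z of roll_middle in the frame of work_board between 0.021 and 0.029 m and (angle between tape_roll's own z axis and vertical below 0.12 rad or angle between tape_roll's own z axis and vertical above 3.02 rad) and linear speed of tape_roll below 0.02 m/s); the robot touches nothing.
It fails at once if a cup is shifted by more than 15 mm or tipped ((distance of cup_buff from where it was at the start of the episode above 0.015 m or angle between cup_buff's own z axis and vertical below 2.8 rad) or (distance of cup_terra from where it was at the start of the episode above 0.015 m or angle between cup_terra's own z axis and vertical below 2.8 rad)).
It fails at once if the test tile or the stamp is shifted by more than 15 mm (distance of tile from where it was at the start of the episode above 0.015 m or distance of stamp from where it was at the start of the episode above 0.015 m).
It fails at once if the roll is dropped or thrown (moves at more than 0.7 m/s while no finger touches it: a fall of about 25 mm) (contact force between tape_roll and the fingers below 0.05 N and linear speed of tape_roll above 0.7 m/s).
It also fails if it takes over 59 s, if anything falls off the work surface, if the arm or the gripper's body presses on something with over 40 N, if the wrist force passes 120 N, or if a joint passes its speed limit or range.

## Working session

There is one attempt and no reset: what is moved stays moved. The work goes in short steps, Python scripts to look and compute and a tool call to move; the robot and the scene stay as the last step left them, time stands still between calls to the robot, and variables do not carry over. Pictures are saved under pics/ and viewed, at most 10 in all, crops included, and the job is handed in when it is done.

Besides the shell and the picture viewer there is one more tool, called after "Emit:" by a JSON object that holds its "method" and its "body", one argument or row to a line. carry_out: Moves the arm, as the interface text tells. Its arguments: {"type":"object","properties":{"rows":{"type":"array"}},"required":["rows"]}

```bash
mkdir -p pics
cat > h.py <<'E'
import numpy as np, cv2
from workcell import env, read_camera
def cam(name):
    o=env.get_obs(); c=read_camera(name)
    if name=='wrist':
        T=np.eye(4);T[:3,:3]=o['eef_rot'];T[:3,3]=o['tcp_pos'];c['T']=T@c['mount']
    else: c['T']=np.array(c['extrinsics'])
    return c
def ray(c,u,v):
    x=np.array([(u-c['cx'])/c['fx'],(v-c['cy'])/c['fy']]);s=x.copy()
    for _ in range(20): s=x/(1+c['k1']*(s@s))
    d=c['T'][:3,:3]@np.array([s[0],s[1],1]); return c['T'][:3,3],d
def plane(c,u,v,z):
    p,d=ray(c,u,v); return p+d*(z-p[2])/d[2]
def tri(c1,p1,c2,p2):
    a,d=ray(c1,*p1);b,e=ray(c2,*p2)
    s=np.linalg.lstsq(np.c_[d,-e],b-a,rcond=None)[0]
    A=a+d*s[0];B=b+e*s[1]; return (A+B)/2,np.linalg.norm(A-B)
def cloud(c):
    h,w=c['range_z'].shape
    u,v=np.meshgrid(np.arange(w),np.arange(h))
    x=np.stack([(u-c['cx'])/c['fx'],(v-c['cy'])/c['fy']],-1);s=x.copy()
    for _ in range(20): s=x/(1+c['k1']*(s**2).sum(-1,keepdims=True))
    P=np.concatenate([s,np.ones((h,w,1))],-1)*c['range_z'][...,None]
    return P@c['T'][:3,:3].T+c['T'][:3,3]
def save(c,n): cv2.imwrite('pics/'+n,c['frame'][...,::-1])
def proj(c,P):
    p=np.linalg.inv(c['T'])@np.r_[P,1]; s=p[:2]/p[2]; s=s*(1+c['k1']*(s@s))
    return np.array([c['fx']*s[0]+c['cx'],c['fy']*s[1]+c['cy']])
E
python3 - <<'E'
from h import *
for n in ['scene','top','wrist']:
    c=cam(n);save(c,n+'0.png');print(n,c['fx'],c['k1'],c['T'].round(3).tolist(),(c['range_z']>0).mean())
print(env.get_obs())
import cv2
a=[cv2.imread(f'pics/{n}0.png') for n in('scene','top','wrist')]
cv2.imwrite('pics/wt.png',np.hstack(a[1:])[:, :])
E
```

```text
scene 396.06476416727685 -0.052080079644256504 [[0.803, -0.425, 0.417, 0.112], [-0.595, -0.557, 0.579, -0.577], [-0.014, -0.713, -0.701, 0.801], [0.0, 0.0, 0.0, 1.0]] 0.9922637939453125
top 369.6388076998085 -0.08768575780032115 [[0.014, -0.996, 0.085, 0.446], [-1.0, -0.015, -0.01, 0.034], [0.011, -0.085, -0.996, 1.24], [0.0, 0.0, 0.0, 1.0]] 0.9958750406901041
wrist 296.1301454927942 -0.06868550805637798 [[-0.448, -0.865, -0.227, 0.341], [-0.894, 0.434, 0.11, 0.527], [0.003, 0.253, -0.968, 0.384], [0.0, 0.0, 0.0, 1.0]] 0.9821014404296875
{'t': 0.15, 'q': array([ 7.81858937e+01,  2.20798064e+01,  3.97643751e-01, -2.00622790e-02,
       -6.84106474e+01, -1.48160346e+01]), 'dq': array([ 0.073546  , -0.16266086,  0.2001684 ,  0.15460358,  0.01053137,
        0.05853949]), 'effort': array([-3.58352636e-04, -3.91051841e+01,  1.87588638e+01,  4.22239915e+00,
        1.23941054e-02, -1.36510862e-04]), 'tcp_pos': array([0.27993427, 0.55829767, 0.22172015]), 'eef_rot': array([[ 8.93860723e-01, -4.48344270e-01, -6.50328114e-04],
       [-4.48344731e-01, -8.93859438e-01, -1.51884784e-03],
       [ 9.96648053e-05,  1.64920962e-03, -9.99998635e-01]]), 'contact_force': array([-0.30586241,  0.02487883, -0.14053273]), 'moment': array([0.01290258, 0.00439469, 0.00128781]), 'gripper_force': 0.0, 'grip_width': 0.086839193468564}
```

View pics/scene0.png

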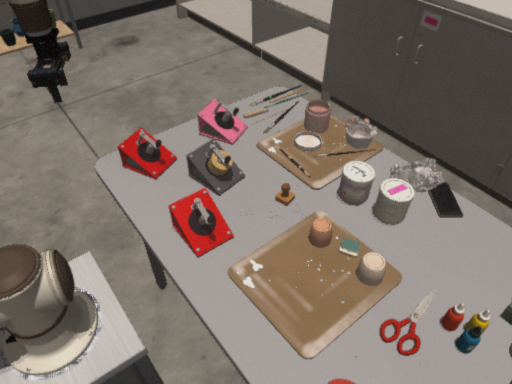

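View pics/top0.png

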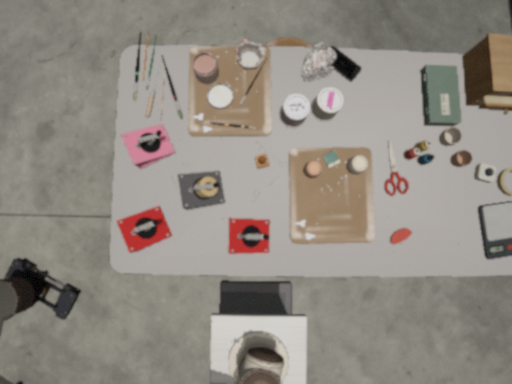

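Scene and top views both show several candidates. Stand-like: dark with beige roll (scene 215,165; top 203,189), red ones (scene 147,152 and 201,220), and pink (scene 221,122). The dark one fits. Boards: one with cups (scene 315,280; top 331,195), one with jars (scene 320,148; top 231,90). The one with upturned cups fits. I'll confirm both in one enlarged crop.

Run:
```python
from h import *
s=cam('scene');t=cam('top')
A=cv2.resize(s['frame'][130:200,175:255],(400,350),interpolation=3)
B=cv2.resize(t['frame'][160:220,170:238],(397,350),interpolation=3)
C=cv2.resize(s['frame'][205:350,225:405],(400,245*400//304),interpolation=3)[:240]
D=cv2.resize(t['frame'][140:250,280:382],(397,428),interpolation=3)[:240]
C=cv2.resize(C,(400,240));D=cv2.resize(D,(397,240))
cv2.imwrite('pics/crop1.png',np.vstack([np.hstack([A,B]),np.hstack([C,D])])[...,::-1])
P=cloud(t)
for n,(u,v) in dict(roll=(203,189),front_t=(331,195),b1=(292,150),b2=(371,150),b3=(373,240),b4=(292,240),stampT=(262,160),buff=(358,163),terra=(313,168)).items():
    print(n,P[v,u].round(3))
S=cloud(s)
# gripper in tool frame
o=env.get_obs();R=o['eef_rot'];p=o['tcp_pos']
for X in(P,S):
    Q=(X.reshape(-1,3)-p)@R; m=(np.abs(Q[:,:2])<.13).all(1)&(Q[:,2]<0)&(Q[:,2]>-.3)
    for z0 in np.arange(-.3,0,.03):
        k=m&(Q[:,2]>=z0)&(Q[:,2]<z0+.03)
        if k.sum()>3: print(round(z0,2),k.sum(),Q[k].min(0).round(3),Q[k].max(0).round(3))
```

```text
roll [0.557 0.18  0.09 ]
front_t [ 0.552 -0.241  0.002]
b1 [ 0.702 -0.107  0.009]
b2 [ 0.71  -0.382 -0.002]
b3 [ 0.402 -0.386 -0.003]
b4 [ 0.4   -0.109  0.005]
stampT [ 0.658 -0.004  0.054]
buff [ 0.653 -0.317  0.061]
terra [ 0.634 -0.17   0.059]
-0.3 341 [-0.045 -0.006 -0.3  ] [ 0.043  0.051 -0.27 ]
-0.27 315 [-0.028 -0.016 -0.27 ] [ 0.046  0.047 -0.24 ]
-0.24 274 [-0.022 -0.022 -0.24 ] [ 0.041  0.042 -0.21 ]
-0.21 142 [-0.022 -0.022 -0.21 ] [ 0.041  0.043 -0.18 ]
-0.18 277 [-0.023 -0.05  -0.18 ] [ 0.038  0.04  -0.151]
-0.15 94 [-0.02  -0.046 -0.148] [ 0.027  0.02  -0.12 ]
-0.12 1134 [-0.038 -0.095 -0.12 ] [ 0.038  0.098 -0.09 ]
-0.09 212 [-0.034 -0.084 -0.09 ] [ 0.039  0.09  -0.06 ]
-0.06 20 [ 0.003 -0.054 -0.058] [ 0.013 -0.041 -0.032]
-0.03 26 [-0.009 -0.051 -0.029] [ 0.012 -0.04  -0.001]
-0.3 77 [-0.054  0.028 -0.28 ] [ 0.024  0.045 -0.27 ]
-0.27 433 [-0.052 -0.012 -0.27 ] [ 0.043  0.048 -0.24 ]
-0.24 414 [-0.039 -0.012 -0.24 ] [ 0.04   0.044 -0.21 ]
-0.21 324 [-0.036 -0.008 -0.21 ] [ 0.04   0.044 -0.18 ]
-0.18 311 [-0.038 -0.049 -0.18 ] [ 0.037  0.043 -0.15 ]
-0.15 276 [-0.024 -0.049 -0.15 ] [ 0.027  0.022 -0.12 ]
-0.12 741 [-0.038 -0.099 -0.12 ] [ 0.038  0.102 -0.09 ]
-0.09 350 [-0.04  -0.085 -0.09 ] [ 0.038  0.093 -0.061]
-0.06 86 [-0.012 -0.054 -0.059] [ 0.011  0.062 -0.031]
-0.03 127 [-0.012 -0.051 -0.03 ] [ 0.011  0.059 -0.   ]
```

View pics/crop1.png

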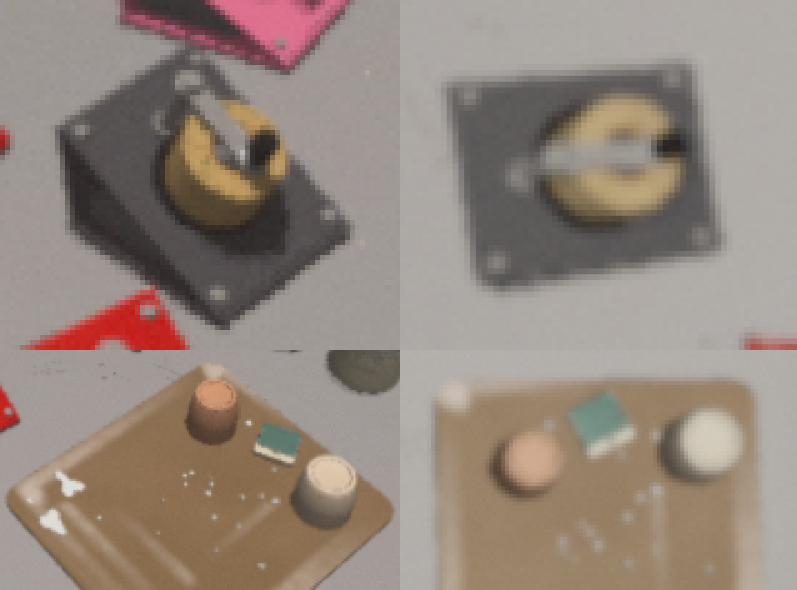

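The crop confirms the dark stand with the beige roll, the keeper pointing at the front with its black knob on the right, and the board with two upturned cups. I'm bringing the wrist camera over the stand.

Emit:
{"method": "carry_out", "body": {
  "rows": [
    [-1,130,70,-28,0.3],
    [-1,270,145,-28,0.65],
    [-1,411,218,-28,0.98],
    [-1,411,218,-28,0.98],
    [-1,411,218,-28,0.98],
    [-1,411,218,-28,0.98],
    [-1,411,218,-28,0.98],
    [-1,411,218,-28,0.98],
    [-1,411,218,-28,0.98],
    [-1,411,218,-28,0.98],
    [-1,411,218,-28,0.98],
    [-1,411,218,-28,0.98]
  ]
}}

```text
t: 1.75
tcp_pos: [0.5493, 0.1805, 0.2506]
eef_rot: [[0.127, -0.992, 0.0], [-0.992, -0.127, 0.0], [-0.0, -0.0, -1.0]]
contact_force: [0.2, -0.6, -0.5]
grip_width: 0.0868
gripper_force: 0.0
```

```bash
python3 - <<'E'
from h import *
c=cam('wrist');save(c,'w1.png');np.save('w1.npy',cloud(c));np.savez('w1c.npz',**{k:c[k] for k in('frame','range_z','fx','fy','cx','cy','k1','T')})
o=env.get_obs();print(o['t'],o['tcp_pos'],o['eef_rot'].round(4),o['q'].round(1))
E
python3 -c "
import cv2;a=cv2.imread('pics/w1.png');cv2.imwrite('pics/w1b.png',cv2.resize(a,(800,600),interpolation=2))"
```

```text
1.8 [0.54942094 0.18036875 0.25064953] [[ 1.271e-01 -9.919e-01  1.000e-04]
 [-9.919e-01 -1.271e-01  1.000e-04]
 [-1.000e-04 -1.000e-04 -1.000e+00]] [ 34.2  16.4  -3.7  -0.  -69.8 -26.9]
```

View pics/w1b.png

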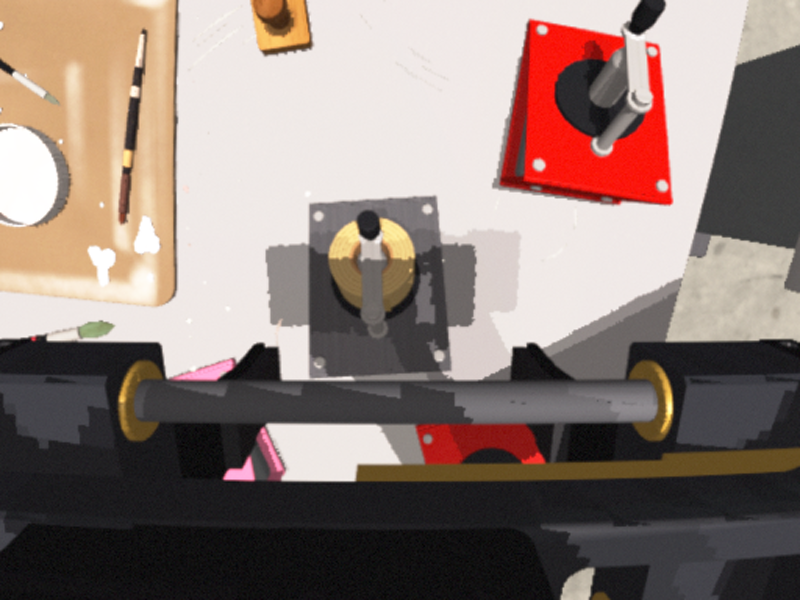

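The wrist view shows the dark stand, with its front edge at the top of the picture. The knob is at about (369,222), the roll around (372,263), and the pivot at (377,328) in the 800-wide picture. Next I'll measure the roll's top plane and axis, the knob and the rivets.

```bash
cat > m.py <<'E'
from h import *
def fit(c,box):
    P=cloud(c);hsv=cv2.cvtColor(c['frame'],cv2.COLOR_RGB2HSV)
    u0,u1,v0,v1=box;M=np.zeros(hsv.shape[:2],bool);M[v0:v1,u0:u1]=1
    b=M&(hsv[...,1]>70)&(hsv[...,0]>10)&(hsv[...,0]<30)&(c['range_z']>0)
    k=M&(hsv[...,2]<45)
    return P,hsv,b,k
def ransac(X,tol=.0015,n=500):
    r=np.random.default_rng(0);best=None
    for _ in range(n):
        a=X[r.choice(len(X),3,0)];nn=np.cross(a[1]-a[0],a[2]-a[0]);l=np.linalg.norm(nn)
        if l<1e-5: continue
        nn/=l;m=np.abs((X-a[0])@nn)<tol
        if best is None or m.sum()>best.sum(): best=m
    Y=X[best];c=Y.mean(0);nn=np.linalg.svd(Y-c)[2][2];nn*=np.sign(nn[2]);return c,nn,best
E
python3 - <<'E'
from m import *
c=dict(np.load('w1c.npz'))
P,hsv,b,k=fit(c,(195,295,120,245))
X=P[b];print(b.sum());ce,n,m=ransac(X);print('roll top',ce,n,m.sum(),np.degrees(np.arccos(n[2])))
# grey deck
d=np.zeros_like(b);d[125:240,198:290]=1
d&=(hsv[...,1]<60)&(hsv[...,2]<130)&(c['range_z']>0)
D=P[d];D=D[(D[:,2]>.01)];cd,nd,md=ransac(D);print('deck',cd,nd,md.sum(),np.degrees(np.arccos(nd[2])))
# axis: circle fit in plane
def circ(Y,ce,n):
    x=np.array([0,0,1.])-n*n[2];x/=np.linalg.norm(x);y=np.cross(n,x)
    q=np.c_[(Y-ce)@x,(Y-ce)@y];return q,x,y
q,x,y=circ(X[m],ce,n)
(h,r)=cv2.minEnclosingCircle(q.astype(np.float32));print('encl circle',np.array(h),r)
C=ce+h[0]*x+h[1]*y;print('top centre',C,'x axis',x,'y',y)
print('roll top height over deck',(C-cd)@nd)
# rivets by pixel
for u,v in[(318,216),(428,209),(439,356),(319,365),(377,328),(369,222),(369,213),(300,170)]:
    u,v=u/1.5625,v/1.5625;p=P[round(v),round(u)];print((u,v),p.round(4),((p-C)@x).round(4),((p-C)@y).round(4),((p-C)@n).round(4))
print('table',np.median(P[110:125,230:280].reshape(-1,3),0))
E
```

```text
1863
roll top [0.56795661 0.16543466 0.08222697] [ 0.09664527 -0.4887731   0.86704126] 1350 29.883385745765004
deck [0.55821739 0.20300055 0.05492447] [ 0.0941953  -0.49032496  0.86643446] 5423 29.95309205495848
encl circle [ 0.00010067 -0.00032455] 0.03220752626657486
top centre [0.56825806 0.16558324 0.08227713] x axis [-0.16818411  0.85057313  0.49823634] y [-0.98100652 -0.19397475  0.        ]
roll top height over deck 0.04299171509105549
(203.52, 138.24) [0.6172 0.1462 0.0204] -0.0556 -0.0442 -0.0394
(273.92, 133.76) [0.5268 0.1295 0.0195] -0.055 0.0477 -0.0408
(280.96, 227.84) [0.5074 0.2349 0.0814] 0.0688 0.0463 -0.0405
(204.16, 233.6) [0.5978 0.2536 0.0829] 0.0703 -0.0461 -0.0396
(241.28, 209.92) [0.5574 0.2165 0.0878] 0.0479 0.0008 -0.0211
(236.16, 142.08) [0.5712 0.1387 0.1049] -0.0121 0.0023 0.033
(236.16, 136.32) [0.572  0.1328 0.1026] -0.0184 0.0027 0.034
(192.0, 108.8) [6.400e-01 1.112e-01 1.000e-04] -0.0992 -0.0598 -0.0377
table [5.55130284e-01 1.11272459e-01 4.06469788e-04]
```

Measurements agree with the text. The deck and roll top tilt 30.0°, the roll top is 43.0 mm above the deck, and the knob top is at spindle z = 77 mm. I'll go to a hover beside the knob with the fingers shut and take a second view there.

Emit:
{"method": "carry_out", "body": {
  "rows": [
    [1,20,-25,30,-0.03],
    [1,38,-49,60,-0.059],
    [1,38,-49,98,-0.059],
    [1,38,-49,98,-0.059],
    [1,38,-49,98,-0.059],
    [1,38,-49,98,-0.059],
    [1,38,-49,98,-0.059],
    [1,38,-49,98,-0.059]
  ]
}}

```text
t: 2.8
tcp_pos: [0.6033, 0.1483, 0.1534]
eef_rot: [[0.184, -0.983, 0.001], [-0.983, -0.184, 0.001], [-0.0, -0.001, -1.0]]
contact_force: [0.1, -0.2, -0.0]
grip_width: 0.015
gripper_force: 0.0
```

Run:
```python
from m import *
c=cam('wrist');save(c,'w2.png');c1=dict(np.load('w1c.npz'))
o=env.get_obs();print(o['t'],o['tcp_pos'],o['eef_rot'].round(3).tolist(),o['grip_width'])
np.savez('w2c.npz',**{k:c[k] for k in('frame','range_z','fx','fy','cx','cy','k1','T')})
O=np.array([.564,.1867,.045]);X=np.array([-.160,.851,.5]);Y=np.array([-.983,-.185,0]);n=np.array([.0925,-.4915,.866])
for nm,p in dict(knobtop=O-.015*X+.077*n,C=O+.043*n,knobc=O-.015*X+.069*n).items(): print(nm,proj(c1,p),proj(c,p))
t=cam('top');print(proj(t,O-.015*X+.077*n))
cv2.imwrite('pics/w2b.png',cv2.resize(c['frame'],(800,600))[...,::-1])
```

```text
2.85 [0.60326883 0.14819382 0.15314661] [[0.184, -0.983, 0.001], [-0.983, -0.184, 0.0], [-0.0, -0.001, -1.0]] 0.01115287921556652
knobtop [234.12142276 139.11577971] [294.09965266 203.65760101]
C [237.2046406  164.57485373] [289.29533993 230.35207411]
knobc [234.78349368 142.45913055] [292.70146927 206.07896334]
[216.85021313 183.57907748]
```

View pics/w2b.png

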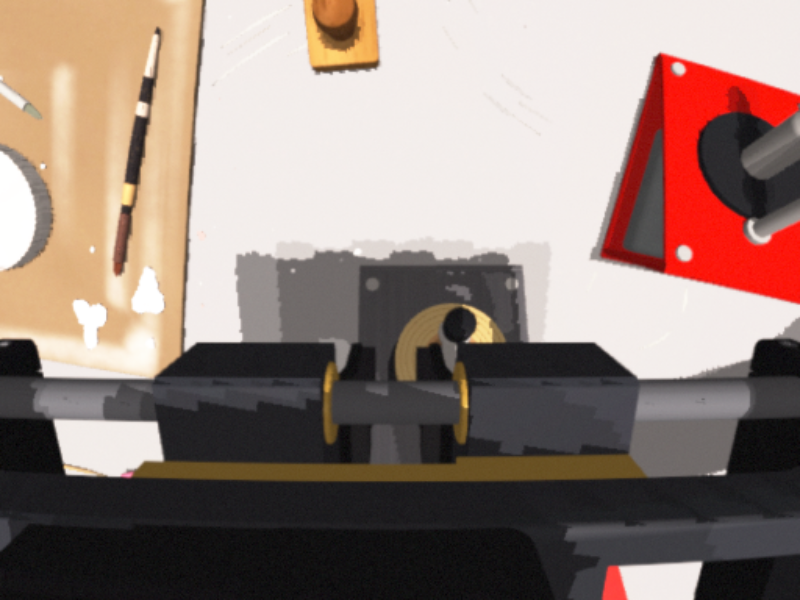

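The knob top shows at (459,320), and my prediction from view 1 was (460,318), so the two views agree. I'll lower beside the knob and sweep it along its arc.

Emit:
{"method": "carry_out", "body": {
  "rows": [
    [1,0,0,30,0],
    [1,0,0,60,0],
    [1,0,0,60,0],
    [1,-1,10,59.5,0],
    [1,-1.5,18,59,0],
    [1,-2,27,59,0],
    [1,-2.6,36,58.5,0],
    [1,-2.5,44,58.5,0],
    [1,-2.4,52,58.5,0],
    [1,-2.2,60,58.8,0],
    [1,-2.2,68,58.8,0],
    [1,-6.5,74,56,0],
    [1,-11.3,80,53.5,0],
    [1,-17,84,50,0],
    [1,-23.4,88,46.5,0],
    [1,-30,90,43,0],
    [1,-36,91,39,0],
    [1,-41.6,91,36,0],
    [1,-41.6,91,36,0],
    [1,-41.6,91,36,0]
  ]
}}

```text
t: 5.4
tcp_pos: [0.5057, 0.1721, 0.1162]
eef_rot: [[0.184, -0.983, -0.001], [-0.983, -0.184, -0.0], [0.0, 0.001, -1.0]]
contact_force: [-0.6, -0.4, -0.0]
grip_width: 0.0005
gripper_force: 0.0
```

Emit:
{"method": "carry_out", "body": {
  "rows": [
    [1,15,0,0,0],
    [1,15,0,-30,0],
    [-1,10,0,-80,0],
    [-1,-2,-46,-130,0],
    [-1,-2,-46,-130,0],
    [-1,-2,-46,-130,0],
    [-1,-2,-46,-130,0],
    [-1,-2,-46,-130,0]
  ]
}}

```text
t: 6.4
tcp_pos: [0.55, 0.182, 0.2454]
eef_rot: [[0.184, -0.983, -0.002], [-0.983, -0.184, -0.001], [0.001, 0.002, -1.0]]
contact_force: [1.1, 0.2, 0.5]
grip_width: 0.0526
gripper_force: 0.0
```

Run:
```python
from m import *
c=cam('wrist');save(c,'w3.png');c1=dict(np.load('w1c.npz'));c2=dict(np.load('w2c.npz'))
o=env.get_obs();print(o['t'],o['tcp_pos'],o['grip_width'])
np.savez('w3c.npz',**{k:c[k] for k in('frame','range_z','fx','fy','cx','cy','k1','T')})
print('knob0 tri',tri(c1,(235,138.5),c2,(293.8,205)))
O=np.array([.564,.1867,.045]);X=np.array([-.160,.851,.5]);Y=np.array([-.983,-.185,0]);n=np.array([.0925,-.4915,.866])
for th in(1.57,1.9,2.0):
    print(th,proj(c,O+X*(.042-.057*np.cos(th))+Y*.057*np.sin(th)+n*.077))
P,hsv,b,k=fit(c,(150,350,80,235))
Q=(P-O)@np.c_[X,Y,n]
m=(Q[...,2]>.048)&(Q[...,2]<.085)&(np.abs(Q[...,:2])<.12).all(-1)&(c['range_z']>0)
m[225:]=0
for lo,hi in((.048,.056),(.056,.070),(.072,.085)):
    s=m&(Q[...,2]>lo)&(Q[...,2]<hi);print(lo,s.sum(),np.median(Q[s],0),Q[s].min(0),Q[s].max(0))
X_=P[b];ce,nn,mm=ransac(X_);x=np.array([0,0,1.])-nn*nn[2];x/=np.linalg.norm(x);y=np.cross(nn,x)
h,r=cv2.minEnclosingCircle(np.c_[(X_[mm]-ce)@x,(X_[mm]-ce)@y].astype(np.float32));C=ce+h[0]*x+h[1]*y
print('roll top',C,nn,r,(C-O)@np.c_[X,Y,n])
cv2.imwrite('pics/w3b.png',cv2.resize(c['frame'],(800,600))[...,::-1])
```

```text
6.45 [0.55022909 0.18213056 0.24570772] 0.056442496072637856
knob0 tri (array([0.57322002, 0.13600159, 0.10557941]), np.float64(0.001914165805870478))
1.57 [295.71192933 191.26306737]
1.9 [293.27753756 210.0912495 ]
2.0 [291.25079688 215.61141571]
0.048 735 [0.05106725 0.02536037 0.05279089] [-0.05506588 -0.00784564  0.0480333 ] [0.06851087 0.1184188  0.05597913]
0.056 334 [-0.04379822  0.11315407  0.06822469] [-0.09522632 -0.00541645  0.0560079 ] [0.0679801  0.11999934 0.06995301]
0.072 226 [0.060547   0.05390727 0.07645867] [-0.05444321  0.04639295  0.07230291] [0.06805774 0.11943078 0.07876676]
roll top [0.56766185 0.16495677 0.08193289] [ 0.0948495  -0.49060613  0.8662039 ] 0.032719045877456665 [-0.00062294  0.00042289  0.04300941]
```

View pics/w3b.png

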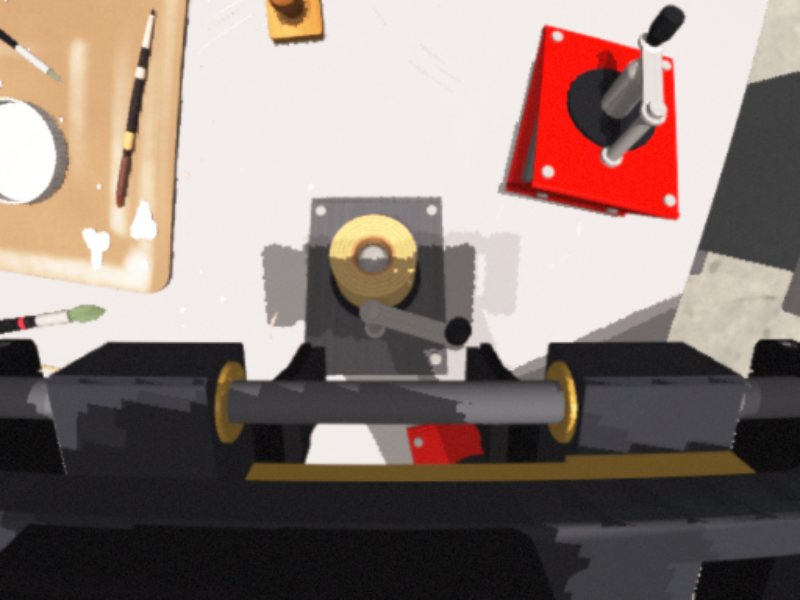

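The keeper is now swung to about 1.90 rad (knob at spindle x 60, y 54), and the roll axis is within 1 mm of prediction. Next I'll come down along the spindle axis. The grasp is kept high so the gripper body clears the knob.

Emit:
{"method": "carry_out", "body": {
  "rows": [
    [-1,30,-10,40,0],
    [-1,55,-14,80,0],
    [-1,55,-14,124,0],
    [-1,55,-14,124,0],
    [-1,49,-14,134,0],
    [-1,43,-14,144,0],
    [-1,37,-14,154,0],
    [-1,33,-14,162,0],
    [-1,29,-14,169,0],
    [-1,26.5,-14,173,0],
    [-1,24.7,-14,175.7,0],
    [-1,24.7,-14,175.7,0],
    [-1,24.7,-14,175.7,0]
  ]
}}

```text
t: 8.07
tcp_pos: [0.5694, 0.1609, 0.0711]
eef_rot: [[0.184, -0.983, 0.0], [-0.983, -0.184, 0.0], [-0.0, -0.0, -1.0]]
contact_force: [-0.0, 0.3, 0.2]
grip_width: 0.0871
gripper_force: 0.0
```

Run:
```python
from m import *
o=env.get_obs();print(o['t'],o['tcp_pos'],o['grip_width'],o['contact_force'])
c=cam('scene');cv2.imwrite('pics/s2.png',cv2.resize(c['frame'][90:210,140:300],(800,600),interpolation=2)[...,::-1])
O=np.array([.564,.1867,.045]);X=np.array([-.160,.851,.5]);Y=np.array([-.983,-.185,0]);n=np.array([.0925,-.4915,.866])
print((np.array(o['tcp_pos'])+[0,0,.019]-O)@np.c_[X,Y,n])
```

```text
8.075 [0.56944763 0.16089741 0.07109519] 0.08714432802297388 [-0.03309844  0.25410781  0.21403214]
[-0.00028203 -0.00058154  0.05223831]
```

View pics/s2.png

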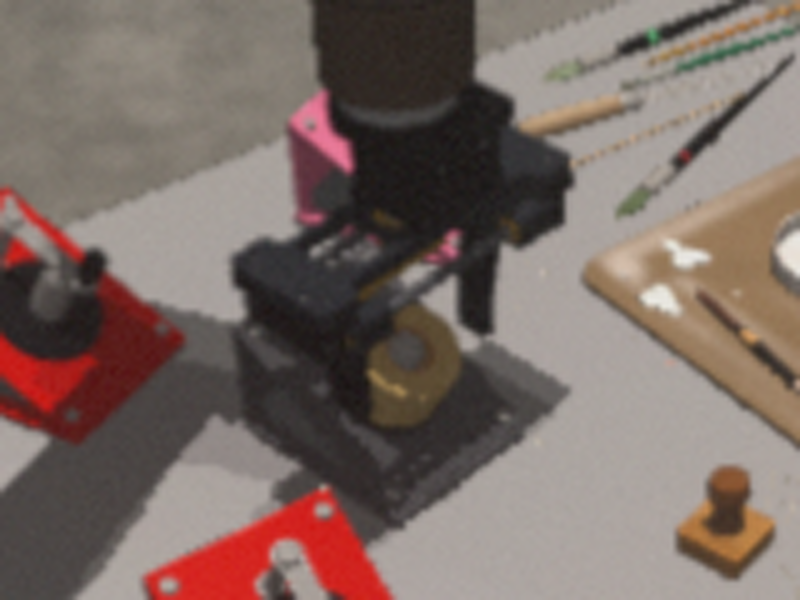

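The fingers straddle the roll with no contact on the knob. Closing now.

Emit:
{"method": "carry_out", "body": {
  "rows": [
    [-1,-0.5,1,1.2,0],
    [1,-0.5,1,1.2,0],
    [1,-0.5,1,1.2,0],
    [1,-0.5,1,1.2,0],
    [1,-0.5,1,1.2,0],
    [1,-0.5,1,1.2,0],
    [1,-0.5,1,1.2,0],
    [1,-0.5,1,1.2,0]
  ]
}}

```text
t: 9.12
tcp_pos: [0.5685, 0.1613, 0.0698]
eef_rot: [[0.184, -0.983, 0.001], [-0.983, -0.184, 0.0], [-0.0, -0.001, -1.0]]
contact_force: [1.7, 0.4, 0.3]
grip_width: 0.062
gripper_force: 30.0
```

Emit:
{"method": "carry_out", "body": {
  "rows": [
    [1,2,0,-3.5,0],
    [1,5,0,-8.7,0],
    [1,8,0,-13.9,0],
    [1,11,0,-19,0],
    [1,14,0,-24.2,0],
    [1,17,0,-29.4,0],
    [1,20,0,-34.6,0],
    [1,23,0,-39.8,0],
    [1,26,0,-45,0],
    [1,29,0,-50.2,0],
    [1,32,0,-55.4,0],
    [1,35,0,-60.6,0],
    [1,35,0,-60.6,0],
    [1,35,0,-60.6,0]
  ]
}}

```text
t: 10.88
tcp_pos: [0.5744, 0.1268, 0.1301]
eef_rot: [[0.184, -0.983, -0.0], [-0.983, -0.184, -0.0], [-0.0, 0.0, -1.0]]
contact_force: [0.5, 0.1, -1.3]
grip_width: 0.0616
gripper_force: 30.0
```

Run:
```python
from m import *
o=env.get_obs();print(o['t'],o['tcp_pos'],o['grip_width'],o['contact_force'])
a=cam('scene');w=cam('wrist')
A=cv2.resize(a['frame'][80:200,150:310],(400,300),interpolation=2);B=cv2.resize(w['frame'],(400,300))
cv2.imwrite('pics/lift.png',np.hstack([A,B])[...,::-1])
t=cam('top')
# board: brown mask, corners on z=6mm, both cameras; check height by triangulating corners
hs=None
for nm,c,box in(('top',t,(280,385,140,250)),('scene',a,(220,410,205,360))):
    hsv=cv2.cvtColor(c['frame'],cv2.COLOR_RGB2HSV);u0,u1,v0,v1=box
    m=np.zeros(hsv.shape[:2],np.uint8);s=(hsv[...,1]>60)&(hsv[...,0]>5)&(hsv[...,0]<25);m[v0:v1,u0:u1]=s[v0:v1,u0:u1]*255
    m=cv2.morphologyEx(m,cv2.MORPH_CLOSE,np.ones((9,9)))
    k=max(cv2.findContours(m,0,1)[0],key=cv2.contourArea)[:,0].astype(float)
    W=np.array([plane(c,u,v,.006)[:2] for u,v in k]).astype(np.float32)
    print(nm,cv2.minAreaRect(W*1000))
P=cloud(t);print('board z',np.median(P[200:230,310:360,2]),'table',np.median(P[200:230,270:285,2]))
```

```text
10.875 [0.57444833 0.12681815 0.13010728] 0.061593944057716864 [ 0.4685427   0.14615063 -1.2749803 ]
top ((553.6477661132812, -240.87669372558594), (317.97503662109375, 276.74993896484375), 1.2577110528945923)
scene ((552.6613159179688, -240.122802734375), (324.47967529296875, 284.17034912109375), 1.4812299013137817)
board z 0.00648154720193439 table 0.000307559462718765
```

View pics/lift.png

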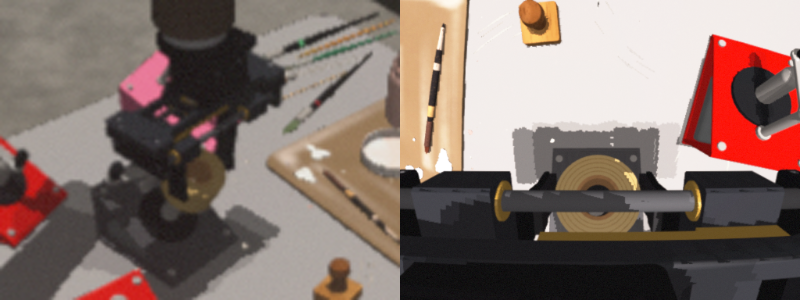

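The roll is off the spindle and held (about 1 N of weight, 61.6 mm opening). Both cameras place the board centre at about (0.553, -0.240), with its 325 mm side along world x and its top at 6 mm. I'm carrying the roll over the clear near half.

Emit:
{"method": "carry_out", "body": {
  "rows": [
    [1,10,0,-30,0],
    [1,20,5,-60,0],
    [1,45,20,-70,0],
    [1,75,38,-70,0],
    [1,110,55,-70,0],
    [1,145,72,-70,0],
    [1,180,90,-70,0],
    [1,215,107,-70,0],
    [1,250,125,-70,0],
    [1,285,142,-70,0],
    [1,315,157,-70,0],
    [1,332,166,-70,0],
    [1,341,170,-70,0],
    [1,341,170,-70,0],
    [1,341,170,-70,0],
    [1,341,170,-70,0]
  ]
}}

```text
t: 13.02
tcp_pos: [0.4704, -0.239, 0.2002]
eef_rot: [[0.185, -0.983, -0.0], [-0.983, -0.185, 0.0], [-0.0, 0.0, -1.0]]
contact_force: [-0.9, 0.6, -0.9]
grip_width: 0.0609
gripper_force: 30.0
```

Run:
```python
from m import *
o=env.get_obs();c=cam('wrist');print(o['t'],o['tcp_pos'],o['grip_width'],o['contact_force'])
P=cloud(c);Q=(P-o['tcp_pos'])@o['eef_rot']
hsv=cv2.cvtColor(c['frame'],cv2.COLOR_RGB2HSV)
m=(np.abs(Q[...,0])<.06)&(np.abs(Q[...,1])<.033)&(Q[...,2]>-.05)&(Q[...,2]<.045)&(c['range_z']>0)&(hsv[...,1]>60)
X=P[m];print(m.sum())
ce,n,k=ransac(X);nt=o['eef_rot'].T@n
print('top plane n world',n,'tilt',np.degrees(np.arccos(n[2])),'tool',nt,k.sum())
x=np.array([0,0,1.])-n*n[2];x/=np.linalg.norm(x);y=np.cross(n,x)
q=np.c_[(X[k]-ce)@x,(X[k]-ce)@y].astype(np.float32);h,r=cv2.minEnclosingCircle(q);C=ce+h[0]*x+h[1]*y
print('C',C,r,'mid',C-.019*n,'lowest rim',C-.038*n-.031*x,'tool C',(C-o['tcp_pos'])@o['eef_rot'])
t=cam('top');a=cam('scene')
T=cloud(t)
m=(np.abs(T[...,0]-.47)<.05)&(T[...,2]>.1)
A=cv2.resize(a['frame'][190:310,230:390],(400,300),interpolation=2);B=cv2.resize(c['frame'],(400,300))
cv2.imwrite('pics/pre.png',np.hstack([A,B])[...,::-1])
```

```text
13.025 [ 0.47041944 -0.23900823  0.20020216] 0.060936475888709575 [-0.86402523  0.58189016 -0.92060832]
5870
top plane n world [ 0.09322649 -0.48744536  0.86816233] tilt 29.754211983655495 tool [ 0.49617426 -0.00142726 -0.86822178] 5273
C [ 0.4699014  -0.23926568  0.21022531] 0.0342571921646595 mid [ 0.4681301  -0.23000422  0.19373022] lowest rim [ 0.47141442 -0.24717667  0.16185045] tool C [ 0.00015596  0.00055683 -0.01002316]
```

View pics/pre.png

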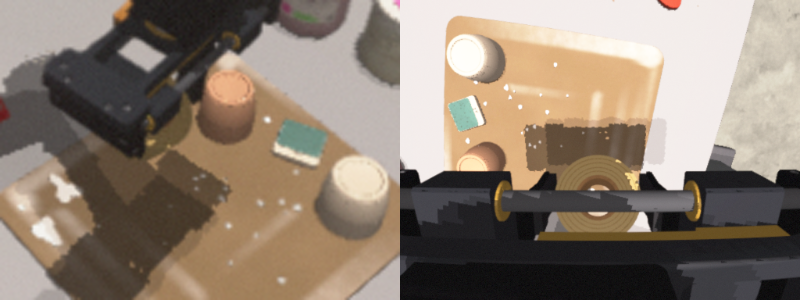

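The roll hangs with a 29.8° tilt, held firmly, and its lowest rim is about 155 mm above the board (image and geometry agree to 2 mm). I'll lower it to just touching.

Emit:
{"method": "carry_out", "body": {
  "rows": [
    [1,0,0,20,0],
    [1,0,0,45,0],
    [1,0,0,70,0],
    [1,0,0,95,0],
    [1,0,0,115,0],
    [1,0,0,130,0],
    [1,0,0,140,0],
    [1,0,0,146,0],
    [1,0,0,150,0],
    [1,0,0,152,0],
    [1,0,0,154,0],
    [1,0,0,154,0],
    [1,0,0,154,0]
  ]
}}

```text
t: 14.8
tcp_pos: [0.4703, -0.2397, 0.0464]
eef_rot: [[0.184, -0.983, 0.0], [-0.983, -0.184, -0.0], [0.0, -0.0, -1.0]]
contact_force: [-0.5, 0.2, -0.2]
grip_width: 0.0616
gripper_force: 30.0
```

Emit:
{"method": "carry_out", "body": {
  "rows": [
    [1,0,0,1,0],
    [1,0,0,2,0],
    [1,-2,0,2.5,0],
    [1,-4,0,3.2,0],
    [1,-6,0,4,0],
    [1,-8,0,4.8,0],
    [1,-8,0,4.8,0]
  ]
}}

```text
t: 15.68
tcp_pos: [0.4689, -0.2318, 0.0417]
eef_rot: [[0.184, -0.983, 0.0], [-0.983, -0.184, -0.0], [0.0, -0.0, -1.0]]
contact_force: [-0.4, -1.2, 1.4]
grip_width: 0.0617
gripper_force: 30.0
```

```bash
cat > tilt.py <<'E'
from m import *
o=env.get_obs();c=cam('wrist');print(o['t'],o['tcp_pos'],o['grip_width'],o['contact_force'])
P=cloud(c);Q=(P-o['tcp_pos'])@o['eef_rot'];hsv=cv2.cvtColor(c['frame'],cv2.COLOR_RGB2HSV)
m=(np.abs(Q[...,0])<.06)&(np.abs(Q[...,1])<.033)&(Q[...,2]>-.05)&(P[...,2]>.015)&(c['range_z']>0)&(hsv[...,1]>60)
X=P[m];ce,n,k=ransac(X);print(m.sum(),k.sum(),n,'tilt',np.degrees(np.arccos(n[2])),'tool',o['eef_rot'].T@n,'ce',ce)
E
python3 tilt.py
```

```text
15.675 [ 0.46892596 -0.23181218  0.04170044] 0.06166075353086339 [-0.37620586 -1.19520797  1.40295949]
5951 5324 [ 0.08896192 -0.45522193  0.88592255] tilt 27.63473411402908 tool [ 0.46419567 -0.00371104 -0.8857249 ] ce [ 0.46809529 -0.23142053  0.0522768 ]
```

It is touching, and the roll is already pivoting (27.6°, about 2 N). I'll continue the pivot.

Emit:
{"method": "carry_out", "body": {
  "rows": [
    [1,-2,0,0.6,0],
    [1,-4,0,1.3,0],
    [1,-6,0,2.1,0],
    [1,-8,0,3,0],
    [1,-10,0,4,0],
    [1,-12,0,5.2,0],
    [1,-14,0,6.4,0],
    [1,-16,0,7.8,0],
    [1,-17.5,0,9,0],
    [1,-17.5,0,9,0]
  ]
}}

```text
t: 16.98
tcp_pos: [0.4658, -0.2145, 0.0324]
eef_rot: [[0.184, -0.983, 0.0], [-0.983, -0.184, -0.0], [0.0, -0.0, -1.0]]
contact_force: [1.9, -2.1, 1.7]
grip_width: 0.0616
gripper_force: 30.0
```

```bash
python3 tilt.py
```

```text
16.975 [ 0.46576272 -0.21445549  0.03237568] 0.06162271390384137 [ 1.89453836 -2.14566239  1.72845077]
6252 5129 [ 0.00816412 -0.04528353  0.99894081] tilt 2.6373161225022588 tool [ 4.61168697e-02  3.93974408e-06 -9.98936051e-01] ce [ 0.46482449 -0.2135519   0.04532618]
```

The tilt is down to 2.6°, with the roll's top at 45 mm (44 expected when flat). I'll ease down, release and withdraw straight up.

Emit:
{"method": "carry_out", "body": {
  "rows": [
    [1,-1,0,1,0],
    [1,-1,0,1,0],
    [0.2,-1,0,1,0],
    [-1,-1,0,1,0],
    [-1,-1,0,1,0],
    [-1,-1,0,1,0],
    [-1,-1,0,1,0],
    [-1,-1,0,1,0],
    [-1,-1,0,-15,0],
    [-1,-1,0,-40,0],
    [-1,-1,0,-75,0],
    [-1,-1,0,-110,0],
    [-1,-1,0,-150,0],
    [-1,-1,0,-150,0],
    [-1,-1,0,-150,0]
  ]
}}

```text
t: 18.9
tcp_pos: [0.4647, -0.2133, 0.1819]
eef_rot: [[0.184, -0.983, -0.001], [-0.983, -0.184, 0.001], [-0.001, 0.001, -1.0]]
contact_force: [0.3, -0.4, 0.5]
grip_width: 0.0872
gripper_force: 0.0
```

```bash
sed -i 's/P\[...,2\]>.015/P[...,2]>.035/; s/Q\[...,2\]>-.05)/Q[...,2]>-.05)\&(P[...,2]<.06)/' tilt.py; python3 tilt.py
python3 - <<'E'
from m import *
w=cam('wrist');a=cam('scene')
A=cv2.resize(a['frame'][195:315,230:390],(400,300),interpolation=2);B=cv2.resize(w['frame'],(400,300))
cv2.imwrite('pics/end.png',np.hstack([A,B])[...,::-1])
E
```

```text
18.9 [ 0.46468166 -0.21330974  0.18186183] 0.08716270291428083 [ 0.34713804 -0.40804761  0.45448862]
2296 2117 [1.85408771e-03 2.79397431e-04 9.99998242e-01] tilt 0.10743085899749066 tool [-8.48752179e-04 -1.06059322e-03 -9.99999077e-01] ce [ 0.46358337 -0.20843267  0.04420248]
```

View pics/end.png

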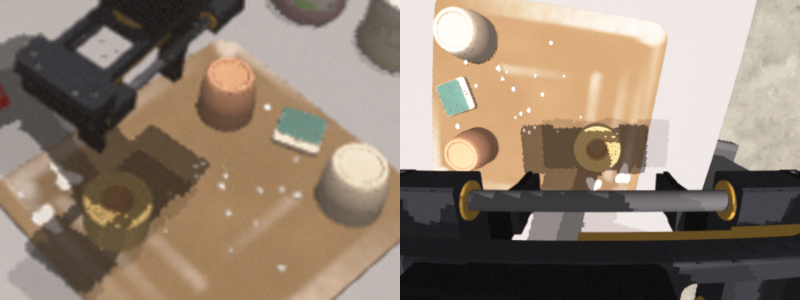

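The roll lies flat (0.1°, top at 44 mm) at about (-90, +32) mm from the board's centre. The gripper is clear and the cups and tile are untouched. Handing in.

```bash
python3 -c "
from workcell import ticket
print(ticket.close_job())"
```

```text
the job is handed in; nothing more can be done
None
```

The keeper was swung aside to about 1.9 rad, the roll was slid off the spindle and set flat, wholly on the ware board with the cups, and the job is handed in; the hand-in gave no verdict.

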